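Gauge two objective adapters and reject the tight one

TASK

One of the two look-alike aluminium sleeves on the dark seat plate has too tight a bore. Try the thick plug gauge in them by feel, gently and without ever forcing it, and leave it standing fully home, collar down on the sleeve, in the one it passes, with that sleeve still in its seat. Then stand the other sleeve upright on the floor of the grey reject tray, the one with the brass scrap ring in it, setting it down softly, and leave everything else alone.

Things in the scene. Friction and masses are not known exactly. Their poses are not given: they have to be found in the camera images.
- gauge: thick plug gauge, 0.12 kg, upright, plug down, in the stand. Origin at the centre of the plug's lower end, z up along it. Plug 16 mm diameter, 28 mm long, 1.5 mm chamfer below; then a collar 26 mm diameter (z 28 to 32 mm), then a round handle 18 mm diameter (z 32 to 82 mm). Fully home, its origin is 8 mm above the sleeve's
- sleeve_a: one of two look-alike aluminium sleeves, standing loosely in a seat of the dark plate: plain cylinder, 40 mm outer diameter, 36 mm high, about 0.16 kg. Origin at the centre of its underside, z up along the bore. Which sleeve is tight changes every time
- sleeve_b: one of two look-alike aluminium sleeves, standing loosely in a seat of the dark plate: plain cylinder, 40 mm outer diameter, 36 mm high, about 0.16 kg. Origin at the centre of its underside, z up along the bore. Which sleeve is tight changes every time
- sleeve_a_mouth (a point): centre of the mouth of the bore in this sleeve's top face, 36 mm above its origin. Mouth 17.5 mm wide, sharp rim. In the tight sleeve the bore narrows to 11 mm about 15 mm below the mouth and the 16 mm plug stops dead there; in the good one the plug goes in for its whole 28 mm
- sleeve_b_mouth (a point): centre of the mouth of the bore in this sleeve's top face, 36 mm above its origin. Mouth 17.5 mm wide, sharp rim. In the tight sleeve the bore narrows to 11 mm about 15 mm below the mouth and the 16 mm plug stops dead there; in the good one the plug goes in for its whole 28 mm
- seat_plate: fixed dark steel plate 90 x 210 x 8 mm (x, y, z), origin under its centre; two round seats 43 mm wide, 4 mm deep, at y = -60 and +60 mm of its own; a seated sleeve's origin is 4 mm above the table, its top face 40 mm. Pressing the gauge on a sleeve with more than 25 N counts as forcing
- stand: fixed wooden gauge stand 60 x 120 x 32 mm (x, y, z), origin under its centre; through holes 60 mm apart at y = -30 mm (19 mm wide, for the thick gauge) and y = +30 mm (13 mm wide, thin gauge). A gauge's collar rests on its top, so the gauge's origin is 4 mm above the table
- tray: fixed grey open reject tray 190 x 140 x 25 mm (x, y, z outer), walls and floor 4 mm thick, origin under its centre; the inner floor is 4 mm above the table. The scrap ring lies 65 mm from its centre towards its own +x end, the -x half is empty. It changes sides with the stand
- thin_gauge: a thinner pin gauge of the same form (plug 10 mm diameter, handle 11 mm) in the stand's other hole; not needed. Origin at the plug's lower end, z up along it
- scrap_ring: small brass stepped disc, 28 mm diameter, 10 mm high, lying near one end of the tray, to stay there. Origin under its centre
- objective_long: bystander: steel microscope objective standing, 27 mm diameter, 46 mm high. Origin under its centre
- eyepiece: bystander: black eyepiece standing, 34 mm diameter, 50 mm high. Origin under its centre
- screw_jar: bystander: glass jar with white cap, 44 mm diameter, 50 mm high. Origin under its centre
- driver: bystander: screwdriver with a wooden handle, 150 mm long, lying. Origin under it, x along it to the tip
- focus_knob: bystander: aluminium knob lying, 42 mm diameter, 24 mm high. Origin under its centre
- slide_box: bystander: cardboard box 50 x 76 x 30 mm (x, y, z). Origin under its centre
Things that resemble listed ones, but are neither listed nor needed, are in the scene too. What is shaped like the sleeve_b but blue or green is not meant. Leave any green or purple look-alike of the gauge alone.

How it is judged:
On the way, in this order (a step that is already met when the one before it is completed fails the run):
1. the gauge is fully home in one of the sleeves (((z of gauge in the frame of sleeve_a between 0.004 and 0.0098 m and horizontal distance between gauge and sleeve_a below 0.003 m and angle between the z axis of gauge and the z axis of sleeve_a, either way round below 0.08 rad and distance of sleeve_a from where it was at the start of the episode below 0.008 m and angle between sleeve_a's own z axis and vertical below 0.06 rad) or (z of gauge in the frame of sleeve_b between 0.004 and 0.0098 m and horizontal distance between gauge and sleeve_b below 0.003 m and angle between the z axis of gauge and the z axis of sleeve_b, either way round below 0.08 rad and distance of sleeve_b from where it was at the start of the episode below 0.008 m and angle between sleeve_b's own z axis and vertical below 0.06 rad))), for 0.3 s.
2. the other sleeve stands in the reject tray, the gauge still home in the good one (((z of gauge in the frame of sleeve_a between 0.004 and 0.0098 m and horizontal distance between gauge and sleeve_a below 0.003 m and angle between the z axis of gauge and the z axis of sleeve_a, either way round below 0.08 rad and distance of sleeve_a from where it was at the start of the episode below 0.008 m and angle between sleeve_a's own z axis and vertical below 0.06 rad and x of sleeve_b in the frame of tray between -0.09 and 0.09 m and y of sleeve_b in the frame of tray between -0.065 and 0.065 m and height (world z) of sleeve_b below 0.0065 m and angle between sleeve_b's own z axis and vertical below 0.1 rad and linear speed of each of gauge, sleeve_a, sleeve_b below 0.02 m/s) or (z of gauge in the frame of sleeve_b between 0.004 and 0.0098 m and horizontal distance between gauge and sleeve_b below 0.003 m and angle between the z axis of gauge and the z axis of sleeve_b, either way round below 0.08 rad and distance of sleeve_b from where it was at the start of the episode below 0.008 m and angle between sleeve_b's own z axis and vertical below 0.06 rad and x of sleeve_a in the frame of tray between -0.09 and 0.09 m and y of sleeve_a in the frame of tray between -0.065 and 0.065 m and height (world z) of sleeve_a below 0.0065 m and angle between sleeve_a's own z axis and vertical below 0.1 rad and linear speed of each of gauge, sleeve_b, sleeve_a below 0.02 m/s))), for 0.2 s.
At the end, for the whole second after the job is handed in: Gauge in the passing sleeve: collar within 1.8 mm of its face, axes within 3 mm and 0.08 rad; that sleeve within 8 mm of its start, upright within 0.06 rad; the other inside the tray, origin below 6.5 mm, upright within 0.1 rad; all at rest (((z of gauge in the frame of sleeve_a between 0.004 and 0.0098 m and horizontal distance between gauge and sleeve_a below 0.003 m and angle between the z axis of gauge and the z axis of sleeve_a, either way round below 0.08 rad and distance of sleeve_a from where it was at the start of the episode below 0.008 m and angle between sleeve_a's own z axis and vertical below 0.06 rad and x of sleeve_b in the frame of tray between -0.09 and 0.09 m and y of sleeve_b in the frame of tray between -0.065 and 0.065 m and height (world z) of sleeve_b below 0.0065 m and angle between sleeve_b's own z axis and vertical below 0.1 rad and linear speed of each of gauge, sleeve_a, sleeve_b below 0.02 m/s) or (z of gauge in the frame of sleeve_b between 0.004 and 0.0098 m and horizontal distance between gauge and sleeve_b below 0.003 m and angle between the z axis of gauge and the z axis of sleeve_b, either way round below 0.08 rad and distance of sleeve_b from where it was at the start of the episode below 0.008 m and angle between sleeve_b's own z axis and vertical below 0.06 rad and x of sleeve_a in the frame of tray between -0.09 and 0.09 m and y of sleeve_a in the frame of tray between -0.065 and 0.065 m and height (world z) of sleeve_a below 0.0065 m and angle between sleeve_a's own z axis and vertical below 0.1 rad and linear speed of each of gauge, sleeve_b, sleeve_a below 0.02 m/s))); the robot touches nothing.
It fails at once if the gauge is forced: a sleeve is pressed onto the seat plate with more than 25 N while the gauge is at it ((contact force between sleeve_a and seat_plate above 25 N and horizontal distance between gauge and sleeve_a below 0.03 m) or (contact force between sleeve_b and seat_plate above 25 N and horizontal distance between gauge and sleeve_b below 0.03 m)).
It fails at once if a sleeve is dropped: it moves faster than 0.5 m/s out of the fingers (a fall of over 13 mm) ((linear speed of sleeve_a above 0.5 m/s and contact force between sleeve_a and the fingers below 0.1 N) or (linear speed of sleeve_b above 0.5 m/s and contact force between sleeve_b and the fingers below 0.1 N)).
It fails at once if a bystander is moved more than 20 mm (distance of any of thin_gauge, scrap_ring, objective_long, eyepiece, screw_jar, driver, focus_knob, slide_box from where it was at the start of the episode above 0.02 m).
It also fails if it takes over 72 s, if anything falls off the work surface, if the arm or the gripper's body presses on something with over 40 N, if the wrist force passes 120 N, or if a joint passes its speed limit or range.

ROBOT

A 6-joint arm with a two-finger parallel gripper is mounted at the origin on the work surface. World frame = base frame: x ahead of the robot, y to its left, z up, the work surface at z = 0. Lengths are in m, angles in rad, forces in N, time in s.
With the tool pointing down it reaches from about 0.3 to 0.775 m from the base axis. Payload 14.6 kg.
Tool frame: the origin (TCP) lies midway between the tips of the shut fingers; the grasp point (between the pads) lies 19 mm behind it; z points along the fingers, y is the direction in which the jaws open and shut (so a half turn about z gives the same grasp; the last joint's range is limited). The gripper opens to 85 mm and grips with 20 to 120 N. Pads are 22 mm wide; open, the fingers measure 114 mm over their backs; the gripper's body (76 mm by 85 mm) begins 54 mm behind the grasp point. The pads swing forward as they close: fully open they stand 13 mm farther back than shut.
Start: joints at [-1.286, 0.3, 1.521, -0, 1.321, -0.067], TCP at [0.19, -0.516, 0.231] pointing down, gripper open.
Joint ranges: [-3.03, 3.03], [-0.79, 2.21], [0.23, 2.52], [-1.04, 4.18], [0, 3.07], [-2.55, 2.55]. Speed limits (rad/s): [2.22, 2.22, 2.57, 3.14, 3.14, 3.14].

INTERFACE

Orientations are given as [roll, pitch, yaw] about the fixed x, y, z axes, in that order (R = Rz(yaw) Ry(pitch) Rx(roll)).
In Python, from rig import telemetry, eyes, ctrl gives the robot as it stands.
- The arm moves only by the tool carry_out, never from a script. Its argument "motion" is one flat list of numbers, 7 for each row, row after row: the finger opening in mm, from 0 to 85.4, then the shift along the tool's x, y, z in mm, then the turn, a rotation vector about the tool's x, y, z in rad. A call has 1 to 20 rows; each row is the pose to reach, as a shift and turn from the pose commanded when the call began, along the tool's axes at that moment; what a row does not reach only later rows make up. A row lasts 1/10 s, in which the tool goes at most 50 mm and 8.59 degrees, less where a joint would pass 70% of its speed; a pose out of reach is approached as far as the arm can. A call with a gripper value outside its range is refused whole. The fingers move at their own pace and stop on an object; "newtons" is the grip in N (left out, the last holds). Time passes only in rows, so rows that repeat a pose let the fingers close. It gives the time, the measured TCP pose, the force and the opening at its end, in the units of the state.
- telemetry.state(): the state, without advancing time (a new reading comes with each control period).
- eyes.capture(name): name is "scene" or "top" or "wrist"; returns (picture, depth): 400x640x3 uint8, blue, green, red; 400x640 float32, m along the optical axis (not along the pixel's ray), 0 where there is no reading.
- eyes.get_calibration(name): a dict with "intrinsics" (3x3 intrinsics, pixels), "k1" (the pictures are not rectified: a ray, as slopes to the right and down, at radius r is drawn at 1 + k1 r^2 times it, then the intrinsics apply), "world_from_camera" (4x4, takes a point from camera to world coordinates). Camera axes: x right, y up, looking along -z (the intrinsics and any distortion apply to the point x, -y, -z); pixel columns grow to the right and rows downward; lengths in m; the calibration is good to about 2 mm. A picture is of the moment at which its call begins: read the wrist's pose just before it. get_calibration takes no time and is no camera call; for the wrist camera it gives the pose at the moment of the call.
- ctrl.close_job(): hands the job in, once; it reports no verdict.
The state is a dict: "t": time; "joint_positions": joint angles; "dq": joint speeds; "joint_torque": joint torques, N m; "eef_pos": TCP position; "tcp_rot": TCP orientation; "force": force on the tool from outside, world axes, zero at the start; "wrist_torque": the same for the moment, N m; "finger_gap": opening from 0.0 (shut) to 1.0 (fully open).
Only numpy, scipy, OpenCV 4.12 (cv2) and the standard library are available. Lean on these libraries where they do the work, as an engineer would, in place of code of your own. Each camera call takes 0.05 s, during which the arm holds its last target.

## Working session

There is one attempt and no reset: what is moved stays moved. The work goes in short steps, Python scripts to look and compute and a tool call to move; the robot and the scene stay as the last step left them, time stands still between calls to the robot, and variables do not carry over. Pictures are saved under pics/ and viewed, and the job is handed in when it is done.

Besides the shell and the picture viewer there is one more tool, called after ">>>" by a JSON object that holds its "api" and its "payload". carry_out: Moves the arm, as the interface text tells. Its arguments: {"type":"object","properties":{"motion":{"type":"array","items":{"type":"number"}},"newtons":{"type":"number"}},"required":["motion"]}

```bash
mkdir -p pics; ls; cat > h.py <<'E'
import numpy as np, cv2
from rig import telemetry, eyes, ctrl
def cap(n,f=None):
    K=eyes.get_calibration(n); im,d=eyes.capture(n)
    np.savez('%s.npz'%(f or n),im=im,d=d,K=K['intrinsics'],k1=K['k1'],T=K['world_from_camera'])
    if f: cv2.imwrite('pics/%s.png'%f,im)
    return im,d,K
def load(f):
    z=np.load('%s.npz'%f); return z['im'],z['d'],dict(intrinsics=z['K'],k1=float(z['k1']),world_from_camera=z['T'])
def rays(u,v,K):
    M=np.array(K['intrinsics'],float);k=K['k1']
    p=np.stack([np.ravel(u),np.ravel(v)],-1).astype(float)
    x=(p-[M[0,2],M[1,2]])/[M[0,0],M[1,1]]
    y=x.copy()
    for _ in range(30): y=x/(1+k*(y**2).sum(1,keepdims=True))
    return y
def pts(u,v,d,K):
    y=rays(u,v,K);d=np.ravel(d)
    c=np.stack([y[:,0]*d,-y[:,1]*d,-d,np.ones_like(d)],-1)
    return (c@np.array(K['world_from_camera']).T)[:,:3]
def atz(u,v,z,K):
    y=rays(u,v,K);T=np.array(K['world_from_camera'])
    r=np.stack([y[:,0],-y[:,1],-np.ones(len(y))],-1)@T[:3,:3].T
    s=(z-T[2,3])/r[:,2]
    return T[:3,3]+s[:,None]*r
def proj(P,K):
    T=np.linalg.inv(np.array(K['world_from_camera']));P=np.atleast_2d(P)
    c=P@T[:3,:3].T+T[:3,3]; x=c[:,0]/-c[:,2]; y=-c[:,1]/-c[:,2]
    f=1+K['k1']*(x*x+y*y); M=np.array(K['intrinsics'])
    return np.stack([M[0,0]*x*f+M[0,2],M[1,1]*y*f+M[1,2]],-1)
def cloud(d,K):
    v,u=np.mgrid[:d.shape[0],:d.shape[1]]
    return pts(u,v,d,K).reshape(*d.shape,3)
E
python3 - <<'E'
from h import *
print(telemetry.state())
for n in ['top','scene','wrist']:
    im,d,K=cap(n,n+'0'); print(n,K)
E
```

```text
pics
{'t': 0.0, 'joint_positions': array([-1.28561178e+00,  3.00507228e-01,  1.52162483e+00,  3.03666357e-05,
        1.32070559e+00, -6.66049163e-02]), 'dq': array([-0.00084875,  0.00036044, -0.00073168, -0.00050286,  0.00017636,
        0.00022197]), 'joint_torque': array([-1.23462978e-03, -5.43499982e+01, -3.61794233e+01, -1.10579990e-04,
        3.97432392e-03, -9.38436699e-06]), 'eef_pos': array([ 0.18944871, -0.51607465,  0.23068299]), 'tcp_rot': array([-3.14035238e+00, -1.12208484e-04,  3.51781857e-01]), 'force': array([-0.1888287 , -0.04446431, -0.67105055]), 'wrist_torque': array([-0.01293844,  0.01936554,  0.06747579]), 'finger_gap': 0.9989816968512653}
top {'intrinsics': array([[487.43240521,   0.        , 325.46846324],
       [  0.        , 487.43240521, 203.11496236],
       [  0.        ,   0.        ,   1.        ]]), 'k1': -0.10512935081410198, 'world_from_camera': array([[ 0.00549104,  0.9911307 , -0.13277717,  0.38345662],
       [-0.99959241,  0.00916022,  0.02703907,  0.01095335],
       [ 0.02801552,  0.13257458,  0.99077702,  1.30140716],
       [ 0.        ,  
[... 380 characters left out ...]
19827 ],
       [ 0.01468572,  0.61584073,  0.78773379,  0.70061558],
       [ 0.        ,  0.        ,  0.        ,  1.        ]])}
wrist {'intrinsics': array([[343.25647692,   0.        , 314.86029684],
       [  0.        , 343.25647692, 194.74069743],
       [  0.        ,   0.        ,   1.        ]]), 'k1': -0.058582951300246884, 'world_from_camera': array([[ 3.44112181e-01,  9.06880565e-01,  2.43216875e-01,
         2.49971151e-01],
       [-9.38928286e-01,  3.32558135e-01,  8.84237589e-02,
        -4.93440029e-01],
       [-6.93962211e-04, -2.58790896e-01,  9.65933119e-01,
         3.74303836e-01],
       [ 0.00000000e+00,  0.00000000e+00,  0.00000000e+00,
         1.00000000e+00]])}
```

View pics/top0.png

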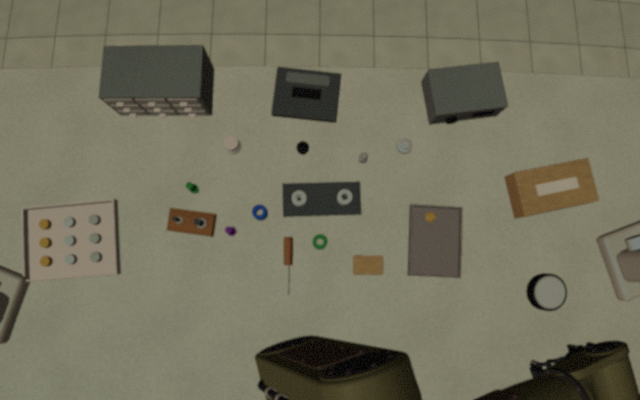

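View pics/scene0.png

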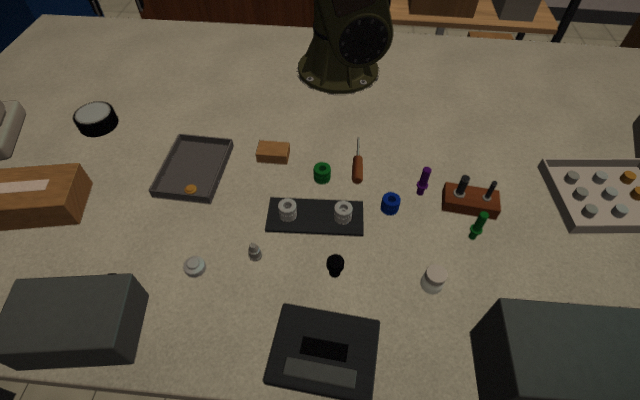

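View pics/wrist0.png

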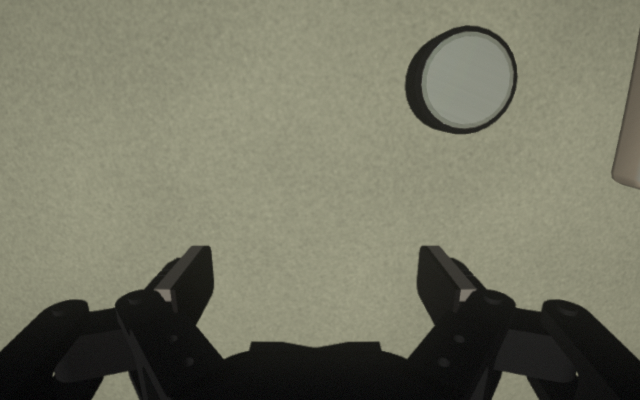

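```bash
python3 - <<'E'
from h import *
im,d,K=load('top0')
a=cv2.resize(im[165:285,155:275],None,fx=3.3,fy=3.3,interpolation=cv2.INTER_CUBIC)
b=cv2.resize(im[165:285,275:395],None,fx=3.3,fy=3.3,interpolation=cv2.INTER_CUBIC)
im2,d2,K2=load('scene0')
c=cv2.resize(im2[165:245,260:500],None,fx=3.3,fy=3.3,interpolation=cv2.INTER_CUBIC)
cv2.imwrite('pics/z0.png',np.clip(1.6*np.vstack([np.hstack([a,b]).astype(float)[:330],c.astype(float)]),0,255).astype(np.uint8)[:600])
C=cloud(d,K)
for n,(u,v),z in [('sl L',(299,198),.04),('sl R',(345,197),.04),('g1',(177,220),.086),('g2',(203,223),.086),('tray',(435,240),.004),('ring',(430,217),.014),('plate',(322,198),.008),('blue',(260,212),.036),('green g',(192,187),.03),('purple',(231,231),.03)]:
    print(n,C[v,u].round(4),atz([u],[v],z,K)[0].round(4))
C2=cloud(d2,K2)
for (u,v) in [(462,190),(490,192),(287,210),(343,212)]:
    print('scene',C2[v,u].round(4))
E
```

```text
sl L [0.5705 0.0468 0.0045] [0.5653 0.0458 0.04  ]
sl R [ 5.75e-01 -7.73e-02  4.00e-04] [ 0.5691 -0.0746  0.04  ]
g1 [0.5026 0.3573 0.0606] [0.5002 0.3502 0.086 ]
g2 [0.4966 0.2922 0.0499] [0.4933 0.2841 0.086 ]
tray [ 0.4599 -0.3202  0.0032] [ 0.4599 -0.32    0.004 ]
ring [ 0.5211 -0.3054  0.0129] [ 0.521  -0.3052  0.014 ]
plate [ 0.5712 -0.0151  0.0034] [ 0.5705 -0.015   0.008 ]
blue [ 0.5328  0.1516 -0.005 ] [0.5281 0.1472 0.036 ]
green g [0.5862 0.3185 0.0745] [0.5936 0.3297 0.03  ]
purple [0.4749 0.2152 0.0735] [0.4781 0.2225 0.03  ]
scene [0.51   0.3007 0.0562]
scene [0.5136 0.3587 0.0605]
scene [ 0.5876 -0.0703  0.0406]
scene [0.5812 0.0475 0.0399]
```

View pics/z0.png

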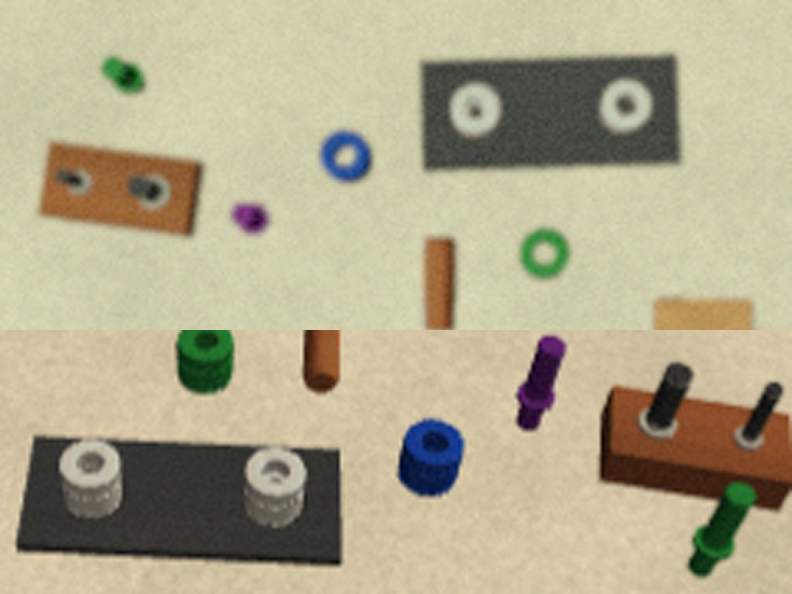

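>>> {"api": "carry_out", "payload": {"motion": [85,134,-91,0,0,0,-0.28,85,268,-182,0,0,0,-0.56,85,401,-273,0,0,0,-0.84,85,535,-364,0,0,0,-1.12,85,535,-364,0,0,0,-1.12,85,535,-364,0,0,0,-1.12,85,535,-364,0,0,0,-1.12,85,535,-364,0,0,0,-1.12,85,535,-364,0,0,0,-1.12,85,535,-364,0,0,0,-1.12,85,535,-364,0,0,0,-1.12,85,535,-364,0,0,0,-1.12,85,535,-364,0,0,0,-1.12,85,535,-364,0,0,0,-1.12,85,535,-364,0,0,0,-1.12,85,535,-364,0,0,0,-1.12,85,535,-364,0,0,0,-1.12]}}

```text
t: 1.85
eef_pos: [0.5659, 0.0087, 0.2315]
tcp_rot: [3.141, 0.0, 1.47]
force: [-0.3, -0.0, 1.0]
finger_gap: 0.994
```

```bash
python3 - <<'E'
from h import *
s=telemetry.state();print(s['t'],s['eef_pos'],s['tcp_rot'],s['joint_positions'])
im,d,K=cap('wrist','w1')
E
```

```text
1.85 [0.565919   0.00868163 0.23149248] [3.14142660e+00 6.33341663e-05 1.47032543e+00] [-4.93404530e-02  3.35334657e-01  1.47400312e+00 -7.38317412e-05
  1.33209228e+00  5.11478930e-02]
```

View pics/w1.png

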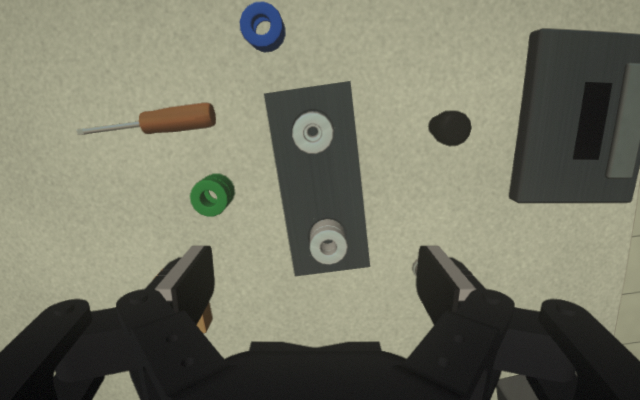

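```bash
cat >> h.py <<'E'
def ringfit(im,d,K,uv,zt,R,thr=None,half=40):
    """top-face disc at height zt: threshold face, fit outer circle in world plane"""
    u0,v0=uv
    C=cloud(d,K)
    m=(np.abs(C[...,2]-zt)<.006)&(d>0)
    w=np.zeros_like(m);w[max(0,v0-half):v0+half,max(0,u0-half):u0+half]=1
    m&=w
    v,u=np.nonzero(m)
    return C[v,u]
E
python3 - <<'E'
from h import *
im,d,K=load('w1')
for uv in [(313,132),(328,242)]:
    P=ringfit(im,d,K,uv,.04,.02)
    print(len(P),P[:,2].mean(),P.min(0),P.max(0),(P.min(0)+P.max(0))/2)
    c=im[uv[1]-35:uv[1]+35,uv[0]-35:uv[0]+35]
    g=cv2.cvtColor(c,cv2.COLOR_BGR2GRAY)
    dd=d[uv[1]-35:uv[1]+35,uv[0]-35:uv[0]+35]
    C=cloud(d,K)
    print((C[uv[1],uv[0]-28:uv[0]+29:2,2]*1000).round())
    print((C[uv[1]-28:uv[1]+29:2,uv[0],2]*1000).round())
a=[cv2.resize(im[v-35:v+35,u-35:u+35],(400,400),interpolation=cv2.INTER_CUBIC) for u,v in [(313,132),(328,242)]]
cv2.imwrite('pics/w1z.png',np.hstack(a))
E
```

```text
1066 0.04066297443147714 [0.54637164 0.027542   0.03405224] [0.58574995 0.0654166  0.04324788] [0.56606079 0.0464793  0.03865006]
[ 8.  9.  7.  8. 40. 42. 41. 40. 40. 39. 26. 19.  4.  5.  5.  4. 10. 26.
 40. 41. 41. 41. 40. 41.  7.  8. 11.  9.  8.]
[ 9.  9. 10.  8.  6. 40. 40. 41. 41. 41. 26.  5.  5.  5.  5.  5. 18. 26.
 26. 39. 39. 41. 41. 41. 41.  9.  8.  9.  9.]
928 0.04028989520908211 [ 0.55057263 -0.09288778  0.0340072 ] [ 0.58993907 -0.05299996  0.0432323 ] [ 0.57025585 -0.07294387  0.03861975]
[ 7.  9.  9.  9. 10. 40. 40. 39. 41. 40. 40.  8.  5.  5.  5.  5.  8. 15.
 40. 41. 41. 41. 41. 10.  9. 10. 10.  9.  9.]
[ 8. 10.  4. 10. 18. 24. 29. 37. 41. 39. 41. 41. 42.  5.  5. 11. 16. 21.
 28. 34. 38. 41. 42. 41. 41.  9.  9.  9. 10.]
```

View pics/w1z.png

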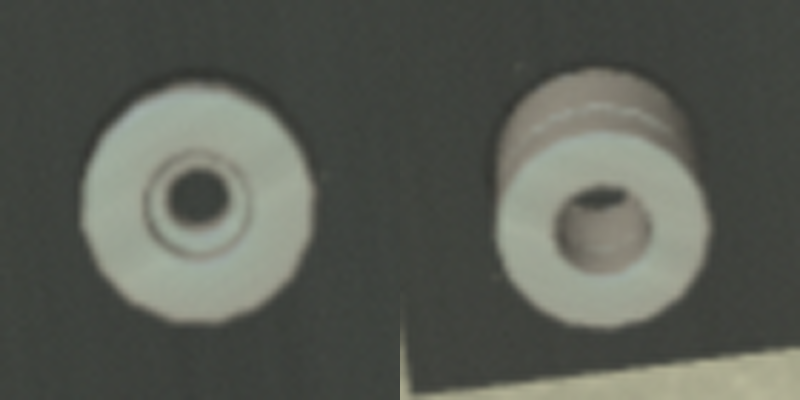

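>>> {"api": "carry_out", "payload": {"motion": [85,46,-16,0,0,0,0,85,92,-33,0,0,0,0,85,138,-50,0,0,0,0,85,184,-66,0,0,0,0,85,230,-83,0,0,0,0,85,276,-99,0,0,0,0,85,276,-99,0,0,0,0,85,276,-99,0,0,0,0,85,276,-99,0,0,0,0]}}

```text
t: 2.8
eef_pos: [0.4955, 0.293, 0.2314]
tcp_rot: [3.141, 0.0, 1.47]
force: [0.4, 0.0, -0.2]
finger_gap: 0.997
```

```bash
python3 - <<'E'
from h import *
s=telemetry.state();print(s['t'],s['eef_pos'],s['tcp_rot'])
im,d,K=cap('wrist','w2')
C=cloud(d,K)
for lo,hi,n in [(.078,.092,'tops'),(.032,.042,'collars')]:
    m=((C[...,2]>lo)&(C[...,2]<hi)&(d>.2)).astype(np.uint8)
    nn,L,st,ce=cv2.connectedComponentsWithStats(m)
    for i in range(1,nn):
        if st[i,4]>60:
            P=C[L==i];print(n,st[i],ce[i].round(1),P.mean(0).round(4),((P.min(0)+P.max(0))/2).round(4),np.ptp(P,axis=0).round(4))
E
```

```text
2.8 [0.49545728 0.29300339 0.23139444] [3.14146033e+00 1.38926438e-04 1.47047144e+00]
tops [313  94  14  14 163] [319.4 100.6] [0.5051 0.3598 0.0867] [0.5052 0.3599 0.0865] [0.011  0.0107 0.0058]
tops [412 122  21  22 371] [422.  132.4] [0.5891 0.3255 0.0827] [0.5894 0.3252 0.0816] [0.0172 0.0181 0.0068]
tops [307 161  22  22 374] [317.5 171.6] [0.4977 0.3014 0.0864] [0.4977 0.3007 0.0837] [0.0183 0.0183 0.0099]
tops [295 247  20  19 305] [304.3 256. ] [0.4776 0.2226 0.0826] [0.4776 0.2221 0.0818] [0.0181 0.0182 0.0064]
collars [ 597    0   25  146 1467] [610.6  66.5] [0.7941 0.3674 0.0363] [0.7932 0.36   0.037 ] [0.019  0.1405 0.01  ]
collars [ 288   68   64  124 6012] [318.3 126.3] [0.5022 0.3351 0.0333] [0.5018 0.3303 0.0369] [0.0734 0.1254 0.0097]
collars [395 115  24  27 219] [402.8 127.2] [0.5849 0.3269 0.0342] [0.5887 0.3254 0.037 ] [0.0231 0.0257 0.0099]
collars [506 193  29  34 125] [514.6 203.7] [0.6985 0.2379 0.0388] [0.7042 0.231  0.037 ] [0.027  0.0351 0.0099]
collars [294 226  24  19 192] [306.1 232.8] [0.4786 0.2267 0.0343] [0.4774 0.2233 0.0366] [0.025  0.0217 0.0092]
collars [341 276  36  33 773] [358.2 292.1] [0.5288 0.1515 0.0366] [0.529  0.1501 0.0356] [0.0396 0.0391 0.0071]
collars [389 350  20   8  75] [399.2 353.1] [0.5722 0.0638 0.0362] [0.5717 0.0621 0.0368] [0.0224 0.0099 0.0088]
```

View pics/w2.png

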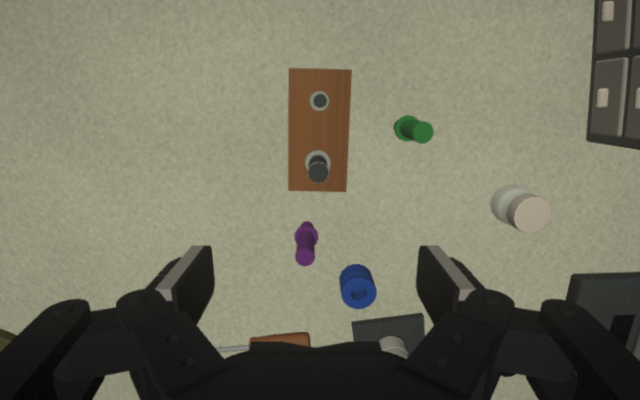

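>>> {"api": "carry_out", "payload": {"motion": [50,8,1.5,40,0,0,0,50,8,1.5,80,0,0,0,50,8,1.5,120,0,0,0,50,8,1.5,150,0,0,0,50,8,1.5,170,0,0,0,50,8,1.5,180,0,0,0,50,8,1.5,184,0,0,0,50,8,1.5,184,0,0,0,10,8,1.5,184,0,0,0,10,8,1.5,184,0,0,0,10,8,1.5,184,0,0,0,10,8,1.5,184,0,0,0,10,8,1.5,184,0,0,0,10,8,1.5,184,0,0,0], "newtons": 30}}

```text
t: 4.25
eef_pos: [0.4978, 0.3022, 0.0482]
tcp_rot: [3.14, -0.001, 1.472]
force: [-0.3, -1.1, 6.7]
finger_gap: 0.203
```

```bash
python3 - <<'E'
from h import *
s=telemetry.state();print(s['t'],s['eef_pos'],s['tcp_rot'],s['finger_gap']*85.4,s['force'])
im,d,K=cap('wrist','w3')
E
```

```text
4.25 [0.4977936  0.30223725 0.04821235] [ 3.14032540e+00 -7.66626015e-04  1.47187986e+00] 17.315267853213612 [-0.28680698 -1.09139634  6.67735336]
```

View pics/w3.png

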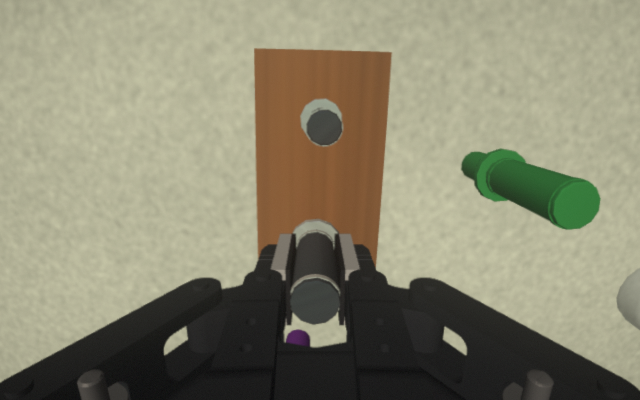

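>>> {"api": "carry_out", "payload": {"motion": [10,0,0,-10,0,0,0,10,0,0,-30,0,0,0,10,0,0,-60,0,0,0,10,0,0,-90,0,0,0,10,-30,9,-100,0,0,0,10,-70,21,-100,0,0,0,10,-115,35,-100,0,0,0,10,-160,48,-100,0,0,0,10,-205,62,-100,0,0,0,10,-250,75,-100,0,0,0,10,-290,87,-100,0,0,0,10,-325,98,-100,0,0,0,10,-350,105,-100,0,0,0,10,-360,108,-100,0,0,0,10,-366,110,-100,0,0,0,10,-366,110,-100,0,0,0,10,-366,110,-100,0,0,0]}}

```text
t: 6.0
eef_pos: [0.5706, -0.0721, 0.1474]
tcp_rot: [-3.142, -0.0, 1.473]
force: [-0.5, 0.6, -1.2]
finger_gap: 0.202
```

```bash
python3 - <<'E'
from h import *
s=telemetry.state();print(s['t'],s['eef_pos'],s['tcp_rot'],s['finger_gap']*85.4,s['force'])
im,d,K=cap('wrist','w4')
cap('scene','s4');cap('top','t4')
C=cloud(d,K)
m=((C[...,2]>.15)&(C[...,2]<.21)&(d>.05)).astype(np.uint8)
nn,L,st,ce=cv2.connectedComponentsWithStats(m)
for i in range(1,nn):
    if st[i,4]>60: 
        P=C[L==i];print(st[i],P.mean(0).round(4),((P.min(0)+P.max(0))/2).round(4),np.ptp(P,axis=0).round(4))
E
```

```text
6.0 [ 0.57058105 -0.07206342  0.14736767] [-3.14150542e+00 -1.54989481e-04  1.47275022e+00] 17.210550893856883 [-0.47477764  0.56538849 -1.17578967]
[  142   233   346   143 17626] [ 0.5701 -0.0668  0.1926] [ 0.5707 -0.0705  0.18  ] [0.0949 0.033  0.0599]
```

View pics/w4.png

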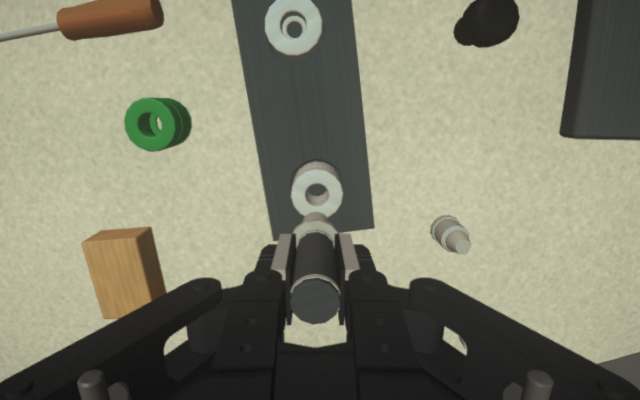

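View pics/s4.png

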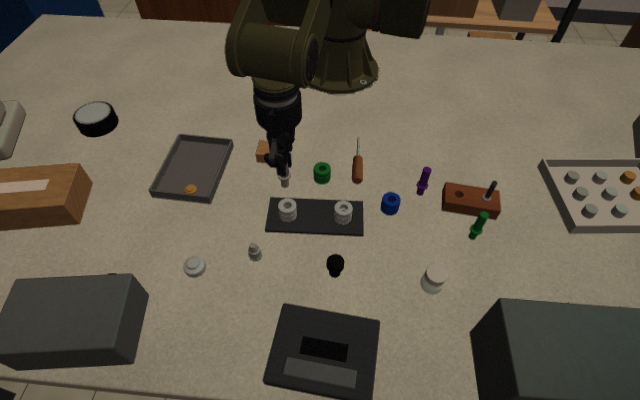

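```bash
cat >> h.py <<'E'
from scipy.optimize import least_squares
def facefit(im,d,K,uv,zt,half=38,tol=.005):
    u0,v0=uv; C=cloud(d,K)
    m=((np.abs(C[...,2]-zt)<tol)&(d>0)).astype(np.uint8)
    w=np.zeros_like(m);w[max(0,v0-half):v0+half,max(0,u0-half):u0+half]=1
    m=cv2.morphologyEx(m*w,cv2.MORPH_OPEN,np.ones((3,3),np.uint8))
    cs,h=cv2.findContours(m,cv2.RETR_CCOMP,cv2.CHAIN_APPROX_NONE)
    for c in cs:
        if len(c)<25: continue
        P=atz(c[:,0,0],c[:,0,1],zt,K)[:,:2]
        f=lambda p:np.hypot(P[:,0]-p[0],P[:,1]-p[1])-p[2]
        r=least_squares(f,[*P.mean(0),.01],loss='soft_l1',f_scale=.0005)
        print(len(c),'centre',r.x[:2].round(4),'R',r.x[2].round(4),'rms',np.sqrt((f(r.x)**2).mean()).round(4))
E
python3 - <<'E'
from h import *
im,d,K=load('w4')
print('M');facefit(im,d,K,(317,192),.04)
print('P');facefit(im,d,K,(293,25),.04)
im,d,K=load('w1')
print('M');facefit(im,d,K,(328,242),.04)
print('P');facefit(im,d,K,(313,132),.04)
im,d,K=load('w4')
C=cloud(d,K)
print((C[270:325:5,316]).round(4))
print((C[301,285:350:4]).round(4))
print('gauge top');facefit(im,d,K,(316,301),.185,half=30,tol=.004)
a=cv2.resize(im[170:330,250:380],None,fx=4,fy=3.7,interpolation=cv2.INTER_CUBIC);cv2.imwrite('pics/w4z.png',np.clip(a*1.5,0,255).astype(np.uint8))
E
```

```text
M
150 centre [ 0.5707 -0.0724] R 0.0192 rms 0.0018
67 centre [ 0.5705 -0.0726] R 0.0086 rms 0.0004
P
169 centre [0.5663 0.0452] R 0.0192 rms 0.0008
75 centre [0.5667 0.0457] R 0.0086 rms 0.0002
M
103 centre [ 0.5704 -0.0725] R 0.0197 rms 0.0004
43 centre [ 0.5703 -0.0723] R 0.0084 rms 0.0004
P
114 centre [0.566  0.0465] R 0.0192 rms 0.0003
55 centre [0.5661 0.0468] R 0.0089 rms 0.0005
[[ 0.5708 -0.0647  0.1787]
 [ 0.5708 -0.0644  0.1829]
 [ 0.5708 -0.0641  0.187 ]
 [ 0.5706 -0.0664  0.1862]
 [ 0.5704 -0.0681  0.1867]
 [ 0.5702 -0.0706  0.1857]
 [ 0.57   -0.0725  0.1859]
 [ 0.5698 -0.0746  0.1857]
 [ 0.5696 -0.076   0.1866]
 [ 0.5694 -0.0782  0.1863]
 [ 0.5692 -0.0808  0.1855]]
[[ 0.5597 -0.0698  0.1891]
 [ 0.5606 -0.0718  0.1861]
 [ 0.5621 -0.0718  0.1864]
 [ 0.5634 -0.072   0.1862]
 [ 0.5647 -0.0725  0.1856]
 [ 0.5662 -0.0725  0.1859]
 [ 0.5675 -0.0729  0.1854]
 [ 0.5689 -0.0728  0.1858]
 [ 0.5704 -0.0722  0.187 ]
 [ 0.5717 -0.0729  0.1862]
 [ 0.5731 -0.0734  0.1855]
 [ 0.5744 -0.0737  0.1853]
 [ 0.5758 -0.0736  0.1857]
 [ 0.5772 -0.0733  0.1863]
 [ 0.5786 -0.0737  0.1859]
 [ 0.5799 -0.0717  0.1892]
 [ 0.5804 -0.062   0.2047]]
gauge top
285 centre [ 0.5696 -0.0725] R 0.0106 rms 0.0017
```

View pics/w4z.png

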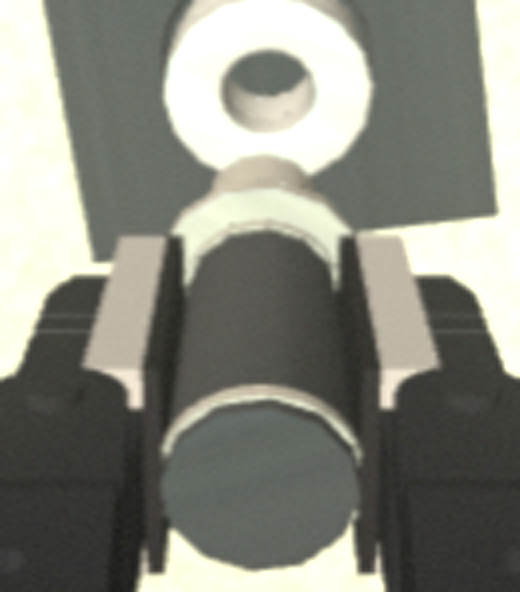

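>>> {"api": "carry_out", "payload": {"motion": [10,0,0,15,0,0,0,10,0,0,35,0,0,0,10,0,0,48,0,0,0,10,0,0,53,0,0,0,10,0,0,53,0,0,0,10,0,0,53,0,0,0]}}

```text
t: 6.75
eef_pos: [0.571, -0.0731, 0.095]
tcp_rot: [3.141, 0.0, 1.472]
force: [0.6, 0.8, -1.3]
finger_gap: 0.203
```

```bash
python3 - <<'E'
from h import *
s=telemetry.state();print(s['t'],s['eef_pos'],s['tcp_rot'],s['finger_gap']*85.4,s['force'])
im,d,K=cap('wrist','w5')
im2,d2,K2=cap('scene','s5')
print(K['world_from_camera'])
a=cv2.resize(im[140:330,230:400],(537,600),interpolation=cv2.INTER_CUBIC);cv2.imwrite('pics/w5z.png',np.clip(a*1.5,0,255).astype(np.uint8))
a=cv2.resize(im2[140:240,220:380],(800,500),interpolation=cv2.INTER_CUBIC);cv2.imwrite('pics/s5z.png',np.clip(a*1.5,0,255).astype(np.uint8))
E
```

```text
6.75 [ 0.57103463 -0.07305076  0.09502238] [3.14064381e+00 1.02407611e-04 1.47197637e+00] 17.320177820442915 [ 0.56744322  0.80302417 -1.29028694]
[[ 0.99506414  0.09611789  0.02467209  0.57645189]
 [-0.09922784  0.96101889  0.25806304 -0.00769878]
 [ 0.00109413 -0.25923743  0.965813    0.23852245]
 [ 0.          0.          0.          1.        ]]
```

View pics/w5z.png

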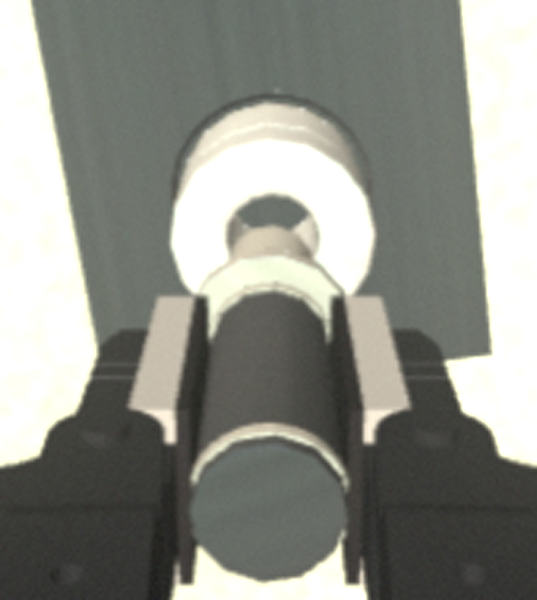

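View pics/s5z.png

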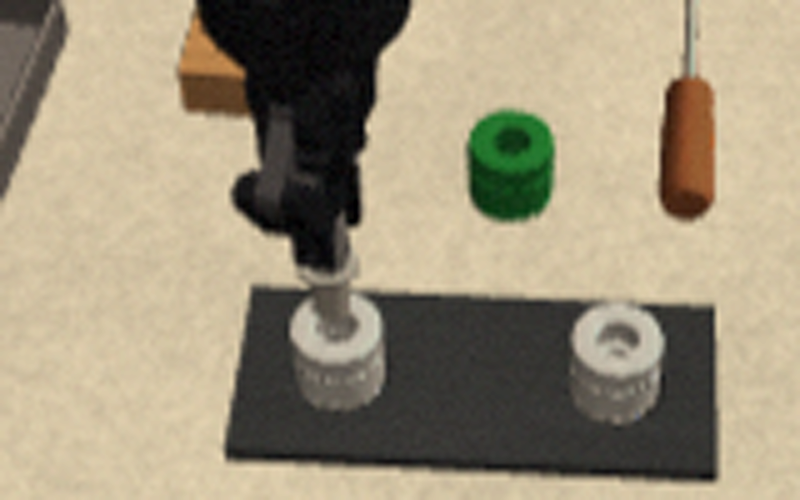

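```bash
python3 - <<'E'
from h import *
im,d,K=load('w5')
print('M');facefit(im,d,K,(316,205),.04,half=36)
C=cloud(d,K)
# handle side edges & plug by depth: print rows
s=3.16
big=cv2.resize(np.clip(im*1.5,0,255).astype(np.uint8)[140:330,230:400],(680,760),interpolation=cv2.INTER_CUBIC)[:600]
def circ(x,y,z,R,col):
    t=np.linspace(0,2*np.pi,60);P=np.stack([x+R*np.cos(t),y+R*np.sin(t),0*t+z],-1)
    q=((proj(P,K)-[230,140]+.5)*4).astype(int)
    cv2.polylines(big,[q.reshape(-1,1,2)],True,col,1)
gx,gy,go=0.5703,-0.0741,0.0505
circ(gx,gy,go,.008,(0,0,255));circ(gx,gy,go+.032,.013,(0,255,255));circ(gx,gy,go+.032,.009,(0,255,0));circ(gx,gy,go+.082,.009,(0,255,0))
circ(.5705,-.0725,.04,.00875,(255,0,0));circ(.5705,-.0725,.04,.02,(255,0,0))
cv2.imwrite('pics/w5o.png',big)
E
```

```text
M
209 centre [ 0.5708 -0.0718] R 0.0186 rms 0.0055
```

View pics/w5o.png

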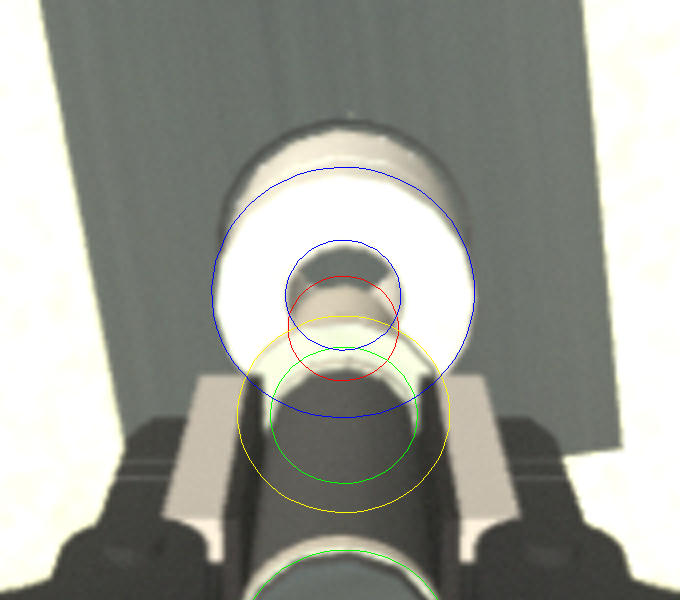

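```bash
python3 - <<'E'
from h import *
im,d,K=load('w5')
g=cv2.cvtColor(im,cv2.COLOR_BGR2GRAY).astype(int)
print(list(zip(range(164,240),g[164:240,314:318].mean(1).round().astype(int))))
for v in [206,208,210,212,216,219,220,221,222,224]: print(v,g[v,284:350])
gx,gy,go=0.5710,-0.0741,0.051
for nm,P in dict(mouth_top=(.5705,-.0725+.00875,.04),mouth_l=(.5705-.00875,-.0725,.04),mouth_r=(.5705+.00875,-.0725,.04),face_top=(.5705,-.0725+.02,.04),tiptop65=(gx,gy+.0065,go),tip8=(gx,gy+.008,go+.0015),collar_lo=(gx,gy+.013,go+.028),collar_hi=(gx,gy+.013,go+.032),hbase=(gx,gy+.009,go+.032)).items(): print(nm,proj(P,K).round(2))
E
```

```text
[(164, np.int64(74)), (165, np.int64(74)), (166, np.int64(73)), (167, np.int64(74)), (168, np.int64(77)), (169, np.int64(71)), (170, np.int64(57)), (171, np.int64(70)), (172, np.int64(98)), (173, np.int64(140)), (174, np.int64(151)), (175, np.int64(153)), (176, np.int64(152)), (177, np.int64(153)), (178, np.int64(156)), (179, np.int64(165)), (180, np.int64(155)), (181, np.int64(151)), (182, np.int64(152)), (183, np.int64(156)), (184, np.int64(173)), (185, np.int64(189)), (186, np.int64(193)), (187, np.int64(193)), (188, np.int64(194)), (189, np.int64(194)), (190, np.int64(193)), (191, np.int64(193)), (192, np.int64(193)), (193, np.int64(192)), (194, np.int64(190)), (195, np.int64(187)), (196, np.int64(187)), (197, np.int64(188)), (198, np.int64(186)), (199, np.int64(183)), (200, np.int64(173)), (201, np.int64(132)), (202, np.int64(90)), (203, np.int64(76)), (204, np.int64(76)), (205, np.int64(76)), (206, np.int64(76)), (207, np.int64(76)), (208, np.int64(76)), (209, np.int64(76)), (210, np.int64(78)), (211, np.int64(101)), (212, np.int64(128)), (213, np.int64(135)), (214, np.int64(13
[... 2813 characters left out ...]
141 144 156 162 163 161 160 160 160 160 163 163 165 166 168 168 168
 166 161 159 146 129 121 116 110 110 131 161 181 187 187 186 186 185 184
 183 182 182 182 182 182 180 177 159 113  78  74]
224 [ 76  90 149 182 189 189 189 190 191 190 190 190 191 189 176 159 152 149
 160 167 169 171 169 170 169 168 167 166 164 165 164 165 165 166 165 166
 168 170 168 169 169 168 163 155 142 130 118 124 155 179 187 187 187 187
 185 184 184 182 181 182 178 172 138  95  76  73]
mouth_top [[313.9  199.69]]
mouth_l [[301.03 214.83]]
mouth_r [[329.68 212.1 ]]
face_top [[312.   181.52]]
tiptop65 [[315.41 211.28]]
tip8 [[315.15 209.58]]
collar_lo [[314.25 216.17]]
collar_hi [[314.24 218.84]]
hbase [[315.07 226.67]]
```

>>> {"api": "carry_out", "payload": {"motion": [10,1.2,0,3,0,0,0,10,1.2,0,6,0,0,0,10,1.2,0,9,0,0,0,10,1.2,0,11,0,0,0,10,1.2,0,12,0,0,0,10,1.2,0,12,0,0,0]}}

```text
t: 7.45
eef_pos: [0.5707, -0.0719, 0.0821]
tcp_rot: [-3.141, -0.0, 1.472]
force: [1.4, 0.2, -0.3]
finger_gap: 0.197
```

```bash
python3 - <<'E'
from h import *
s=telemetry.state();print(s['t'],s['eef_pos'],s['tcp_rot'],s['finger_gap']*85.4,s['force'])
im,d,K=cap('wrist','w6')
a=cv2.resize(im[140:330,230:400],(537,600),interpolation=cv2.INTER_CUBIC);cv2.imwrite('pics/w6z.png',np.clip(a*1.5,0,255).astype(np.uint8))
E
```

```text
7.45 [ 0.57073751 -0.07189661  0.08211054] [-3.14136695e+00 -9.38451842e-06  1.47182294e+00] 16.824593186177136 [ 1.38272141  0.2319138  -0.31790595]
```

View pics/w6z.png

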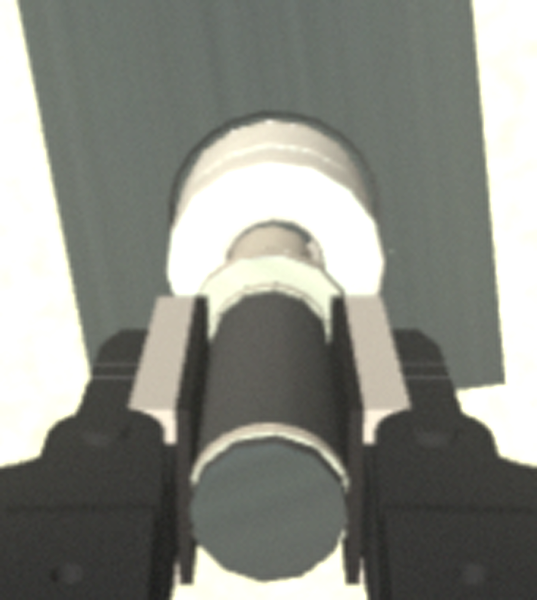

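>>> {"api": "carry_out", "payload": {"motion": [10,0,0.3,1,0,0,0,10,0,0.3,2,0,0,0,10,0,0.3,3,0,0,0,10,0,0.3,4,0,0,0,10,0,0.3,4,0,0,0]}}

```text
t: 8.0
eef_pos: [0.571, -0.0719, 0.0781]
tcp_rot: [-3.141, -0.0, 1.472]
force: [0.5, 0.7, -1.5]
finger_gap: 0.201
```

>>> {"api": "carry_out", "payload": {"motion": [10,0,0,2,0,0,0,10,0,0,4,0,0,0,10,0,0,6,0,0,0,10,0,0,7,0,0,0,10,0,0,8,0,0,0,10,0,0,9,0,0,0,10,0,0,9,0,0,0]}}

```text
t: 8.7
eef_pos: [0.571, -0.0719, 0.0691]
tcp_rot: [-3.141, -0.0, 1.472]
force: [0.1, 0.2, 0.2]
finger_gap: 0.206
```

>>> {"api": "carry_out", "payload": {"motion": [10,0,0,0.5,0,0,0,10,0,0,1,0,0,0,10,0,0,1,0,0,0]}}

```text
t: 9.0
eef_pos: [0.571, -0.0719, 0.0682]
tcp_rot: [-3.142, 0.0, 1.472]
force: [0.9, 0.2, -1.8]
finger_gap: 0.2
```

>>> {"api": "carry_out", "payload": {"motion": [10,0,0,0.5,0,0,0,10,0,0,1,0,0,0,10,0,0,1,0,0,0]}}

```text
t: 9.3
eef_pos: [0.571, -0.0719, 0.0672]
tcp_rot: [-3.141, -0.0, 1.472]
force: [-0.1, -0.3, -1.2]
finger_gap: 0.203
```

>>> {"api": "carry_out", "payload": {"motion": [10,0,0,1,0,0,0,10,0,0,2,0,0,0,10,0,0,3,0,0,0,10,0,0,4,0,0,0,10,0,0,4,0,0,0]}}

```text
t: 9.8
eef_pos: [0.571, -0.0719, 0.0631]
tcp_rot: [-3.141, -0.0, 1.472]
force: [0.2, -1.0, -0.8]
finger_gap: 0.203
```

>>> {"api": "carry_out", "payload": {"motion": [10,0,0,1,0,0,0,10,0,0,2,0,0,0,10,0,0,3,0,0,0,10,0,0,4,0,0,0,10,0,0,5,0,0,0,10,0,0,5,0,0,0]}}

```text
t: 10.4
eef_pos: [0.571, -0.0719, 0.0581]
tcp_rot: [-3.141, -0.0, 1.472]
force: [0.1, 0.4, -1.8]
finger_gap: 0.201
```

>>> {"api": "carry_out", "payload": {"motion": [10,0,0,0.5,0,0,0,10,0,0,1,0,0,0,10,0,0,1,0,0,0]}}

```text
t: 10.7
eef_pos: [0.5711, -0.0719, 0.0572]
tcp_rot: [-3.142, -0.0, 1.472]
force: [-0.1, -0.1, -0.2]
finger_gap: 0.2
```

>>> {"api": "carry_out", "payload": {"motion": [10,0,0,0.5,0,0,0,10,0,0,0.5,0,0,0]}}

```text
t: 10.9
eef_pos: [0.5711, -0.0719, 0.0567]
tcp_rot: [-3.142, -0.0, 1.472]
force: [-0.1, 0.5, -1.9]
finger_gap: 0.199
```

>>> {"api": "carry_out", "payload": {"motion": [10,0,0,0.3,0,0,0,10,0,0,0.3,0,0,0]}}

```text
t: 11.1
eef_pos: [0.5711, -0.0719, 0.0565]
tcp_rot: [-3.142, -0.0, 1.472]
force: [0.0, 0.6, -0.4]
finger_gap: 0.198
```

>>> {"api": "carry_out", "payload": {"motion": [10,0,0,0.3,0,0,0,10,0,0,0.3,0,0,0]}}

```text
t: 11.3
eef_pos: [0.5711, -0.0719, 0.0563]
tcp_rot: [3.141, 0.0, 1.472]
force: [-0.4, -0.7, -0.1]
finger_gap: 0.202
```

>>> {"api": "carry_out", "payload": {"motion": [45,0,0,0,0,0,0,45,0,0,0,0,0,0,45,0,0,0,0,0,0,45,0,0,-20,0,0,0,45,0,0,-60,0,0,0,45,0,0,-100,0,0,0,45,0,0,-115,0,0,0,45,0,0,-115,0,0,0,45,0,0,-115,0,0,0]}}

```text
t: 12.2
eef_pos: [0.5708, -0.0719, 0.1704]
tcp_rot: [-3.141, -0.0, 1.472]
force: [-0.1, 0.1, -0.9]
finger_gap: 0.523
```

```bash
python3 - <<'E'
from h import *
s=telemetry.state();print(s['t'],s['eef_pos'],s['tcp_rot'],s['finger_gap']*85.4,s['force'])
im,d,K=cap('wrist','w7')
im2,d2,K2=cap('scene','s7')
C=cloud(d,K)
m=((C[...,2]>.086)&(C[...,2]<.102)&(d>.05)).astype(np.uint8)
nn,L,st,ce=cv2.connectedComponentsWithStats(m)
for i in range(1,nn):
    if st[i,4]>60: 
        P=C[L==i];print(st[i],P.mean(0).round(4),np.median(P,0).round(4),np.ptp(P,axis=0).round(4))
a=cv2.resize(im2[140:240,220:380],(800,500),interpolation=cv2.INTER_CUBIC);cv2.imwrite('pics/s7z.png',np.clip(a*1.5,0,255).astype(np.uint8))
E
```

```text
12.2 [ 0.57077619 -0.0718561   0.17040373] [-3.14085466e+00 -9.37797261e-05  1.47180235e+00] 44.69870182955226 [-0.06057337  0.10081665 -0.86968306]
[302 190  28  30 609] [ 0.57   -0.0722  0.0944] [ 0.57   -0.0721  0.0947] [0.0184 0.018  0.011 ]
```

View pics/w7.png

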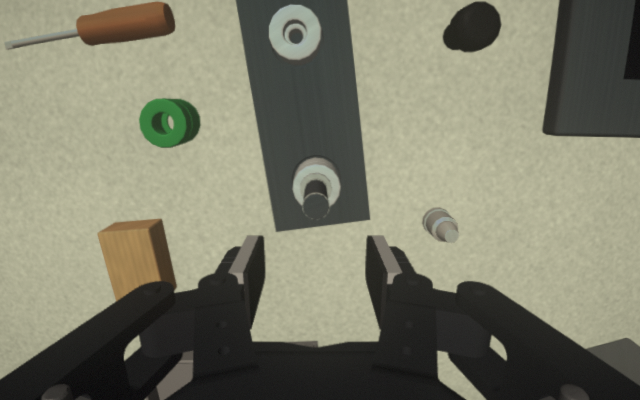

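View pics/s7z.png

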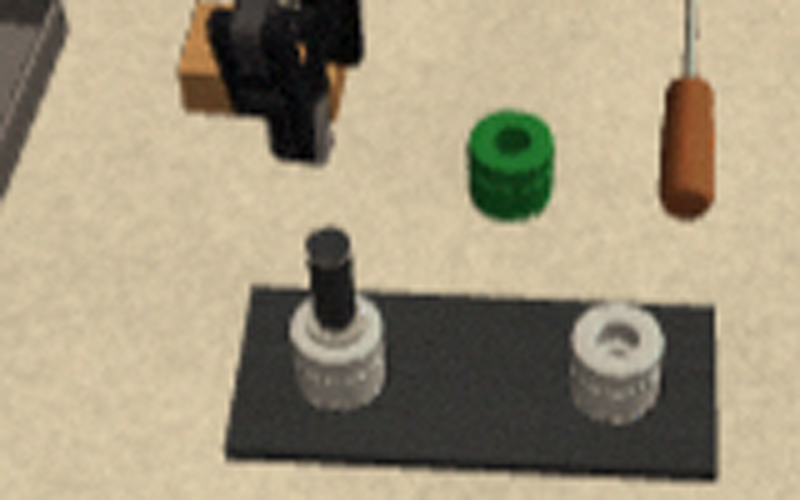

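>>> {"api": "carry_out", "payload": {"motion": [70,40,-5,0,0,0,0,70,80,-11,0,0,0,0,70,110,-15,0,0,0,0,70,117.4,-15.8,10,0,0,0,70,117.4,-15.8,30,0,0,0,70,117.4,-15.8,60,0,0,0,70,117.4,-15.8,90,0,0,0,70,117.4,-15.8,100,0,0,0,70,117.4,-15.8,100,0,0,0]}}

```text
t: 13.2
eef_pos: [0.5661, 0.046, 0.0694]
tcp_rot: [-3.138, 0.0, 1.471]
force: [-0.5, -0.3, 0.3]
finger_gap: 0.822
```

```bash
python3 - <<'E'
from h import *
s=telemetry.state();print(s['t'],s['eef_pos'],s['tcp_rot'],s['finger_gap']*85.4,s['force'])
im,d,K=cap('wrist','w8')
facefit(im,d,K,(316,240),.04,half=70)
im,d,K=load('top0')
C=cloud(d,K)
hsv=cv2.cvtColor(im,cv2.COLOR_BGR2HSV)
# tray: rim by depth
m=((C[...,2]>.012)&(C[...,2]<.04)&(d>0)).astype(np.uint8)
m[:, :400]=0;m[:,475:]=0;m[:195]=0;m[290:]=0
v,u=np.nonzero(m);r=cv2.minAreaRect(C[v,u][:,:2].astype(np.float32)*1000);print('top rect',r)
im,d,K=load('scene0');C=cloud(d,K)
m=((C[...,2]>.012)&(C[...,2]<.04)&(d>0));m[:,:145]=0;m[:,240:]=0;m[:125]=0;m[210:]=0
v,u=np.nonzero(m);r=cv2.minAreaRect(C[v,u][:,:2].astype(np.float32)*1000);print('scene rect',r)
E
```

```text
13.2 [0.56609446 0.04599089 0.06939768] [-3.13805225e+00  4.66677395e-04  1.47139089e+00] 70.22860739369789 [-0.54794449 -0.26594058  0.32341363]
207 centre [0.5662 0.0471] R 0.0197 rms 0.0003
90 centre [0.5663 0.0476] R 0.0083 rms 0.0003
top rect ((456.77996826171875, -317.2525939941406), (141.3011932373047, 188.90318298339844), 87.27448272705078)
scene rect ((459.4389343261719, -315.7060852050781), (139.80715942382812, 195.05844116210938), 87.0651626586914)
```

View pics/w8.png

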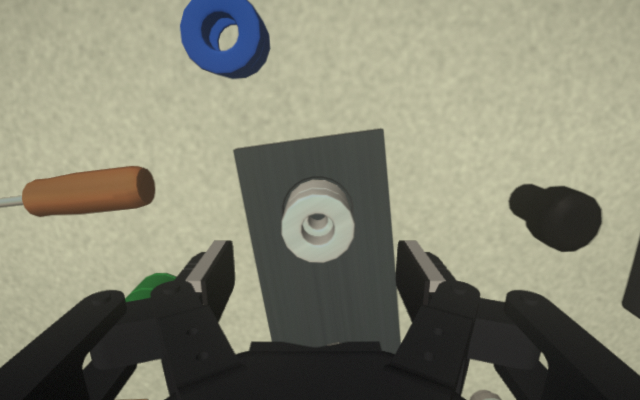

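>>> {"api": "carry_out", "payload": {"motion": [70,1,0.2,15,0,0,0,70,1,0.2,30,0,0,0,70,1,0.2,45,0,0,0,70,1,0.2,55,0,0,0,70,1,0.2,60,0,0,0,70,1,0.2,61,0,0,0,70,1,0.2,61,0,0,0]}}

```text
t: 13.95
eef_pos: [0.5674, 0.0474, 0.0103]
tcp_rot: [3.141, -0.0, 1.472]
force: [-0.7, -1.5, 0.6]
finger_gap: 0.82
```

>>> {"api": "carry_out", "payload": {"motion": [46,0,0,0,0,0,0,46,0,0,0,0,0,0,46,0,0,0,0,0,0], "newtons": 20}}

```text
t: 14.25
eef_pos: [0.5674, 0.0474, 0.0105]
tcp_rot: [3.141, -0.0, 1.472]
force: [-0.5, 0.5, -0.2]
finger_gap: 0.539
```

>>> {"api": "carry_out", "payload": {"motion": [34,0,0,0,0,0,0,34,0,0,0,0,0,0,34,0,0,0,0,0,0,34,0,0,0,0,0,0], "newtons": 20}}

```text
t: 14.65
eef_pos: [0.5675, 0.0475, 0.0106]
tcp_rot: [3.141, -0.0, 1.472]
force: [-1.5, -0.6, 5.3]
finger_gap: 0.47
```

>>> {"api": "carry_out", "payload": {"motion": [30,0,0,0,0,0,0,30,0,0,0,0,0,0,30,0,0,0,0,0,0], "newtons": 50}}

```text
t: 14.95
eef_pos: [0.5674, 0.0474, 0.0108]
tcp_rot: [3.141, -0.0, 1.472]
force: [-3.1, -0.7, 8.6]
finger_gap: 0.454
```

```bash
python3 - <<'E'
from h import *
s=telemetry.state();print(s['t'],s['eef_pos'],s['tcp_rot'],s['finger_gap']*85.4,s['force'])
im,d,K=cap('wrist','w9')
E
```

```text
14.95 [0.56743329 0.04744763 0.01076316] [ 3.14107005e+00 -2.52030956e-05  1.47187887e+00] 38.76351056618005 [-3.09729336 -0.6788874   8.63520912]
```

View pics/w9.png

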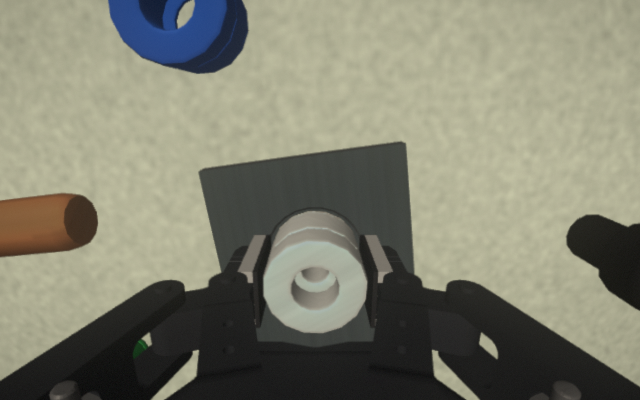

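>>> {"api": "carry_out", "payload": {"motion": [30,0,0,-5,0,0,0,30,0,0,-15,0,0,0,30,0,0,-35,0,0,0,30,0,0,-60,0,0,0,30,0,0,-85,0,0,0,30,0,0,-105,0,0,0,30,0,0,-115,0,0,0,30,0,0,-115,0,0,0,30,0,0,-115,0,0,0]}}

```text
t: 15.9
eef_pos: [0.5668, 0.0474, 0.1244]
tcp_rot: [-3.14, 0.0, 1.472]
force: [-0.2, 0.4, -2.5]
finger_gap: 0.449
```

```bash
python3 - <<'E'
from h import *
s=telemetry.state();print(s['t'],s['eef_pos'],s['tcp_rot'],s['finger_gap']*85.4,s['force'])
im,d,K=cap('wrist','w10')
E
```

```text
15.9 [0.56684192 0.04744308 0.12439074] [-3.14047324e+00  1.19401482e-04  1.47177946e+00] 38.3668017120197 [-0.2238981   0.37039634 -2.49853114]
```

View pics/w10.png

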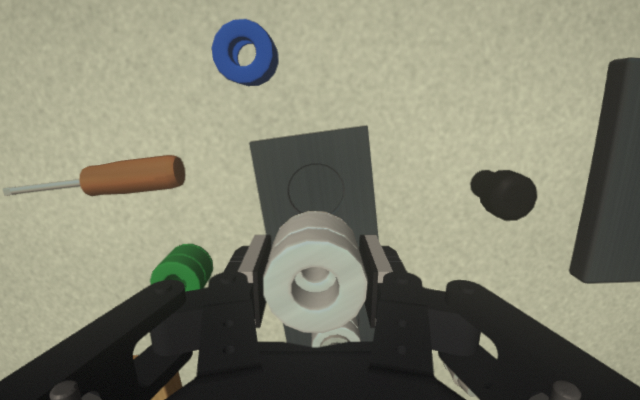

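>>> {"api": "carry_out", "payload": {"motion": [30,-15,-4,0,0,0,0,30,-40,-10,0,0,0,0,30,-75,-20,0,0,0,0,30,-110,-29,0,0,0,0,30,-145,-38,0,0,0,0,30,-180,-47,0,0,0,0,30,-215,-56,0,0,0,0,30,-250,-66,0,0,0,0,30,-285,-75,0,0,0,0,30,-320,-84,0,0,0,0,30,-345,-90,0,0,0,0,30,-365,-96,0,0,0,0,30,-374,-98,0,0,0,0,30,-374,-98,0,0,0,0,30,-374,-98,0,0,0,0]}}

```text
t: 17.45
eef_pos: [0.4327, -0.3145, 0.1248]
tcp_rot: [-3.141, -0.001, 1.472]
force: [0.2, -0.1, -1.7]
finger_gap: 0.457
```

```bash
python3 - <<'E'
from h import *
s=telemetry.state();print(s['t'],s['eef_pos'],s['tcp_rot'],s['finger_gap']*85.4,s['force'])
im,d,K=cap('wrist','w11')
im2,d2,K2=cap('scene','s11')
C=cloud(d,K)
print('tray floor z', [C[v,u].round(4) for v,u in [(150,316),(180,250),(180,380)]])
E
```

```text
17.45 [ 0.43272436 -0.31445855  0.12483576] [-3.14105988e+00 -5.28815842e-04  1.47188431e+00] 39.014846298594584 [ 0.21909022 -0.0668603  -1.69466555]
tray floor z [array([ 0.4357, -0.284 ,  0.0052]), array([ 0.3813, -0.3026,  0.0036]), array([ 0.4835, -0.3125,  0.005 ])]
```

View pics/w11.png

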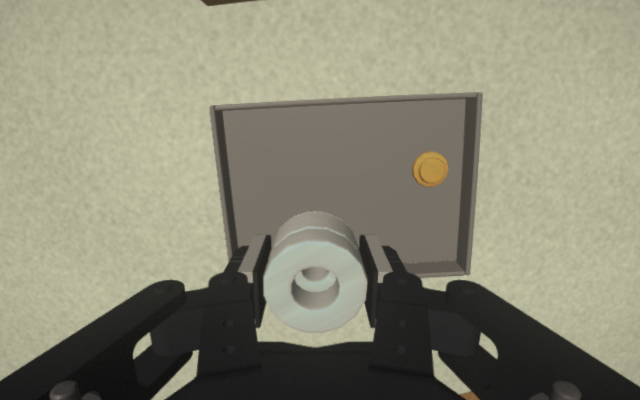

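View pics/s11.png

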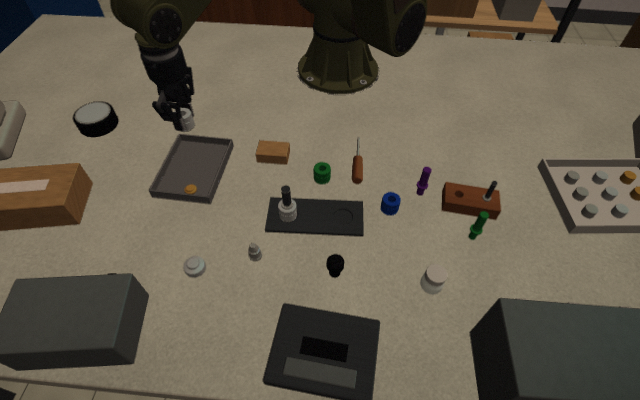

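>>> {"api": "carry_out", "payload": {"motion": [30,0,0,10,0,0,0,30,0,0,30,0,0,0,30,0,0,55,0,0,0,30,0,0,78,0,0,0,30,0,0,93,0,0,0,30,0,0,102,0,0,0,30,0,0,107,0,0,0,30,0,0,109,0,0,0,30,0,0,110,0,0,0,30,0,0,110,0,0,0,30,0,0,110,0,0,0]}}

```text
t: 18.65
eef_pos: [0.433, -0.3152, 0.0157]
tcp_rot: [3.141, 0.0, 1.472]
force: [0.1, -0.4, -1.8]
finger_gap: 0.453
```

```bash
python3 - <<'E'
from h import *
s=telemetry.state();print(s['t'],s['eef_pos'],s['tcp_rot'],s['finger_gap']*85.4,s['force'])
im,d,K=cap('scene','s12')
im,d,K=cap('wrist','w12')
E
```

```text
18.65 [ 0.43297292 -0.315204    0.01566981] [3.14090184e+00 4.79780468e-04 1.47180127e+00] 38.72226904725599 [ 0.12910923 -0.40142399 -1.78862706]
```

View pics/w12.png

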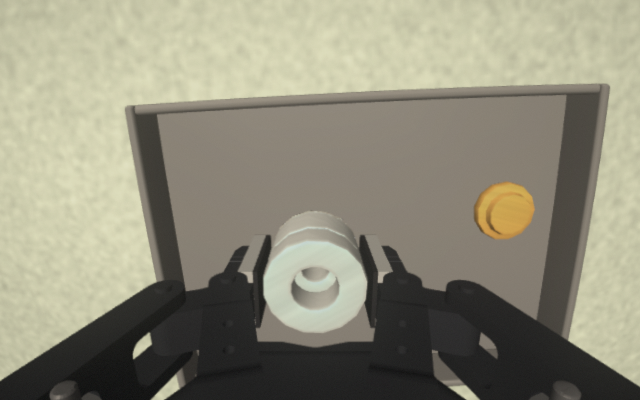

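Bottom should be about 5 mm above the tray floor. Lowering in small steps.

>>> {"api": "carry_out", "payload": {"motion": [30,0,0,1,0,0,0,30,0,0,2,0,0,0,30,0,0,3,0,0,0,30,0,0,3.5,0,0,0,30,0,0,3.5,0,0,0]}}

```text
t: 19.25
eef_pos: [0.4327, -0.315, 0.0116]
tcp_rot: [-3.141, -0.0, 1.472]
force: [-0.4, -0.2, -2.4]
finger_gap: 0.456
```

>>> {"api": "carry_out", "payload": {"motion": [30,0,0,0.5,0,0,0,30,0,0,1,0,0,0,30,0,0,1,0,0,0]}}

```text
t: 19.55
eef_pos: [0.4328, -0.315, 0.0108]
tcp_rot: [3.142, 0.0, 1.472]
force: [-1.5, 0.4, 1.1]
finger_gap: 0.457
```

>>> {"api": "carry_out", "payload": {"motion": [30,0,0,0.5,0,0,0,30,0,0,0.5,0,0,0]}}

```text
t: 19.75
eef_pos: [0.4328, -0.3151, 0.0108]
tcp_rot: [3.141, 0.0, 1.472]
force: [-3.9, 3.2, 8.8]
finger_gap: 0.454
```

>>> {"api": "carry_out", "payload": {"motion": [44,0,0,0,0,0,0,50,0,0,0,0,0,0,62,0,0,0,0,0,0,62,0,0,0,0,0,0,62,0,0,0,0,0,0,62,0,0,-10,0,0,0,62,0,0,-40,0,0,0,62,0,0,-80,0,0,0,62,0,0,-120,0,0,0,62,-40,0,-150,0,0,0,62,-60,0,-150,0,0,0,62,-60,0,-150,0,0,0], "newtons": 20}}

```text
t: 20.95
eef_pos: [0.4265, -0.3768, 0.1618]
tcp_rot: [3.14, 0.002, 1.47]
force: [-0.1, 1.1, 0.0]
finger_gap: 0.728
```

```bash
python3 - <<'E'
from h import *
s=telemetry.state();print(s['t'],s['eef_pos'],s['tcp_rot'],s['finger_gap']*85.4,s['force'])
im,d,K=cap('wrist','w13')
facefit(im,d,K,(300,160),.04,half=80)
im2,d2,K2=cap('scene','s13')
a=cv2.resize(im2[110:260,130:370],(800,500),interpolation=cv2.INTER_CUBIC);cv2.imwrite('pics/s13z.png',np.clip(a*1.5,0,255).astype(np.uint8))
E
```

```text
20.95 [ 0.42649322 -0.37684926  0.16177528] [3.13972651e+00 1.81521456e-03 1.46981505e+00] 62.194318829758615 [-0.12157903  1.1109114   0.04732548]
149 centre [ 0.4315 -0.3161] R 0.0192 rms 0.0003
66 centre [ 0.4315 -0.3161] R 0.0088 rms 0.0003
```

View pics/w13.png

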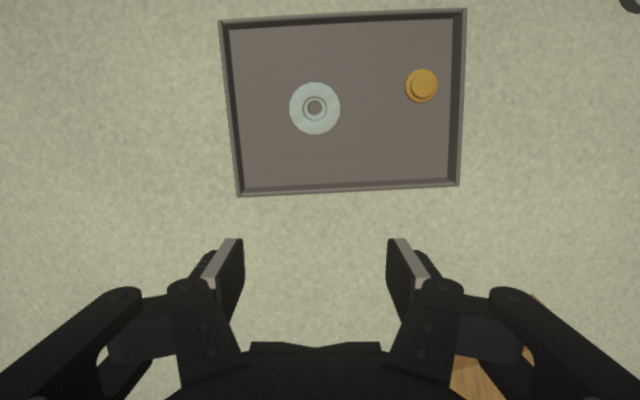

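View pics/s13z.png

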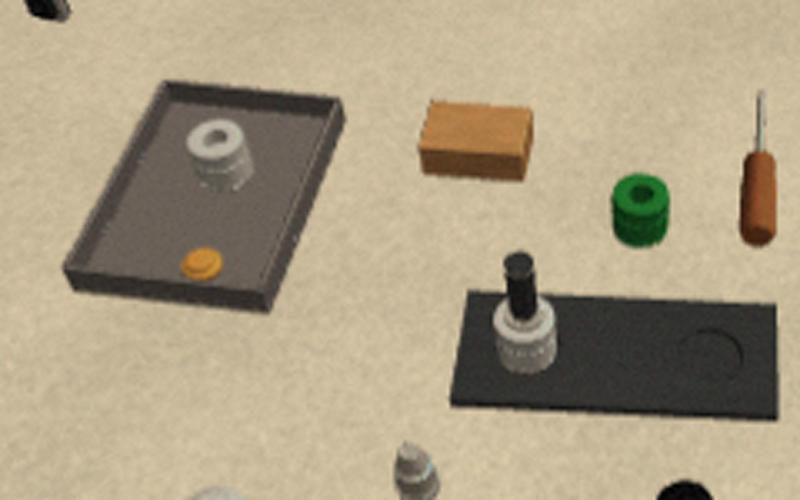

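>>> {"api": "carry_out", "payload": {"motion": [62,0,0,0,0,0,0,62,0,0,0,0,0,0,62,0,0,0,0,0,0]}}

```text
t: 21.35
eef_pos: [0.427, -0.3742, 0.1601]
tcp_rot: [-3.141, -0.0, 1.473]
force: [-0.3, -0.1, 0.2]
finger_gap: 0.725
```

```bash
python3 -c "
from rig import ctrl
print(ctrl.close_job())"
```

```text
the job is handed in; nothing more can be done
None
```

The thick gauge is fully home in the sleeve at the robot's right (−y), and the other sleeve stands upright in the empty half of the reject tray. I handed the job in at about 21.4 s; no verdict was reported.

- **Finding the tight sleeve:** I did not try the gauge in both sleeves. The wrist camera's depth showed a ledge about 14 mm below the mouth of the left (+y) sleeve, and a straight bore in the right one. So I put the gauge only in the right sleeve, in small steps while watching the force. It passed the depth where the tight bore would have stopped it and went home with no reading above about 2 N. Nothing was felt at the left sleeve; its tightness rests on the pictures and on the gauge passing in the other.
- **Gauge check:** after release its top measured z = 94.7 mm, against 94 mm expected for fully home, and its axis was within about 1 mm of the sleeve's centre.
- **Reject sleeve check:** it touched the tray floor with about 9 N before I let go. Its top face then fitted at the expected 40 mm height with rim and bore concentric, so it is upright, near (0.432, −0.316).
- **Other objects:** the scrap ring still lies at its end of the tray, and nothing else I could see in the last pictures had moved. I did not measure every bystander's position.
- **Disagreements:** camera and arm positions differed by about 1 mm, which I corrected by eye before inserting the gauge. The arm also stopped about 2 mm higher than planned over the reject sleeve, but the grasp held.

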